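# Unlock the spring clamping jig and hold its jaw open at the set index

## Robot

A 6-joint arm with a two-finger parallel gripper is mounted at the origin on the work surface; the furniture and walls round the work are solid. World frame = base frame: x ahead of the robot, y to its left, z up, the work surface at z = 0. Lengths are in mm, angles in rad, forces in N, time in s.
With the tool pointing down it reaches from about 250 to 725 mm from the base axis. Payload 9.7 kg.
Tool frame: the origin (TCP) lies on the mounting face of the last link; the fingertips stand 173 mm ahead of it and the grasp point (between the pads) lies 155 mm ahead of it; z points along the fingers, y is the direction in which the jaws open and shut (so a half turn about z gives the same grasp; the last joint's range is limited). The gripper opens to 85 mm and grips with 20 to 120 N. Pads are 22 mm wide; open, the fingers measure 114 mm over their backs; the gripper's body (76 mm by 85 mm) begins 54 mm behind the grasp point. The pads swing forward as they close: fully open they stand 13 mm farther back than shut.
Start: joints at [-1.181, 0.087, 0.176, 1.66, 0, 1.571], TCP at [208.999, -508.741, 404.684] pointing down, gripper open.
Joint ranges: [-3.13, 3.13], [-0.85, 1.81], [-1.15, 1.24], [-2.2, 2.28], [-1.44, 1.52], [-3.14, 3.14]. Speed limits (rad/s): [2.22, 2.22, 2.57, 3.14, 3.14, 3.14].

## Interface

Orientations are given as [roll, pitch, yaw] about the fixed x, y, z axes, in that order (R = Rz(yaw) Ry(pitch) Rx(roll)).
In Python, from workcell import bot, vision gives the robot as it stands.
- The arm moves only by the tool carry_out, never from a script. Its argument "deltas" is a list of rows, each a list of 3 entries, a list of its own where there are three numbers: the opening, from -1 (shut) to 1 (fully open), so that 0 is half open, then the shift along the tool's x, y, z scaled (see below), then the turn about the tool's z scaled (see below). A call has 1 to 20 rows; each row shifts and turns the pose as measured when the row begins, along the tool's axes as they then stand; what a row does not reach is not made up. The controller multiplies each number of a shift by 0.15 m and each number of a turn by pi rad. A row lasts 1/12 s, in which the tool goes at most 41.7 mm and 7.16 degrees, less where a joint would pass 70% of its speed; a pose out of reach is approached as far as the arm can. A call with a number of a shift or a turn outside -1 to 1 is refused whole. A call with a gripper value outside its range is refused whole. The fingers move at their own pace and stop on an object; "force" is the grip in N (left out, the last holds). Time passes only in rows, so rows that do not move let the fingers close. It gives the time, the measured TCP pose, the force and the opening at its end, in the units of the state.
- bot.get_state(): the state, without advancing time (a new reading comes with each control period).
- vision.read_camera(name): name is "side" or "top"; returns (picture, depth): 400x640x3 uint8, blue, green, red; 400x640 float32, mm along the optical axis (not along the pixel's ray), 0 where there is no reading.
- vision.camera_info(name): a dict with "fovy" (degrees; the focal length in pixels is half the picture's height over the tangent of half this angle, whatever the lens; pixels are square), "cx", "cy" (the principal point, pixels), "rvec" (rotation vector, rad) and "tvec" (3), from world to camera coordinates, as OpenCV has them. Camera axes: x right, y down, z forward; pixel columns grow to the right and rows downward; lengths in mm; the calibration is good to about 2 mm. A picture is of the moment at which its call begins. camera_info takes no time and is no camera call.
- bot.sign_off(): hands the job in, once; it reports no verdict.
The state is a dict: "clock": time; "joint_positions": joint angles; "joint_vel": joint speeds; "effort": joint torques, N m; "position": TCP position; "orientation": TCP orientation; "ft_force": force on the tool from outside, world axes, zero at the start; "moment": the same for the moment, N m; "gripper_width": finger opening in mm.
Only numpy, scipy, OpenCV 4.12 (cv2) and the standard library are available. Lean on these libraries where they do the work, as an engineer would, in place of code of your own. Each camera call takes 0.05 s, during which the arm holds its last target.

## Task

On the small clamping jig, turn the lock knob anticlockwise as far as it goes, then pull the jaw slide out by its wooden post, against its spring, until the slide's pointer stands level with the tip of the index rider on the side rail. Keep holding it there, so that a workpiece can be put between the jaws: finish while still holding the slide, and do not disturb the things lying round the jig.

Things in the scene. Friction and masses are not known exactly. Their poses are not given: they have to be found in the camera images.
- jig: Plywood base of the clamping jig, 330 x 130 x 15 mm, fixed to the bench but differently placed and turned each time. Origin on the bench under the lock knob's axis; z up; the slide pulls out along the jig's -x; the fixed wooden jaw stands at +x (x 105 to 125 mm, 80 mm wide, top 60 mm high); the base reaches from x = -200 to +130 mm and y = -65 to +65 mm. A dark steel bridge (26 mm along x, 104 mm along y, top 48 mm high) spans the slide at x = 0 and carries the knob.
- lock_knob (a joint): Angle of the lock knob on top of the bridge, rad; grows anticlockwise seen from above. 0: wing across the slide (along the jig's y), locked; end stop 1.571: wing in line with the slide (along the jig's x), free. It starts at 0.2 to 0.6. It turns with light friction (0.06 N m) and stays where left. A key under the knob blocks the slide after at most 13 mm of travel unless the knob is within about 0.15 rad of its end stop.
- knob_grip (a point): Point on the knob's vertical axis, 74 mm above the bench, in the middle of its upright wing. The black wing is 40 mm long, 12 mm thick, from 54 to 88 mm above the bench; below it a round collar of 32 mm diameter, 48 to 54 mm high. The point's own y axis runs along the wing and its x axis across the wing's thickness.
- slide: Grey painted metal jaw slide, 205 x 56 x 10 mm, with a wooden moving jaw (80 mm wide, top 58 mm high) at its far end and a dark wooden pull post near its free end. Origin coincides with the jig's origin when home and moves along the jig's -x by the travel (0 to 70 mm). A spring draws it home: 4 N at home plus 100 N per metre of travel; let go, it returns.
- post_grip (a point): Point on the upright axis of the round pull post, 80 mm above the bench; at home 100 mm from the knob's axis towards the jig's -x. The post is 24 mm in diameter from 37 to 96 mm above the bench, rounded top at 100 mm, wider foot (32 mm) below.
- pointer_tip (a point): Tip of the flat dark steel pointer (12 mm wide, narrowing to 4 mm at the tip) that sticks out of the slide towards the jig's +y, 30 mm above the bench; it travels with the slide. At home it is at x = -45 mm, y = +42 mm in the jig's frame.
- index_tip (a point): Tip of the index, a dark steel finger (8 mm wide, narrowing to 4 mm at the tip) that points from the rider towards the slide, 30 mm above the bench. It is the mark: 35 to 60 mm from the pointer's home position towards the jig's -x, different each time. The two tips stand tip to tip (3 mm apart across the slide) when the slide is at the mark. Its axes are parallel to the jig's.
- index: Index rider: dark steel block 12 x 16 x 10 mm with a brass screw on top (39 mm high), clamped fast on the aluminium side rail of the jig (+y side). Its origin lies on the bench under the base of its finger (jig y = +52 mm), at the same jig x as the index tip; axes parallel to the jig's.
- offcut: Loose wooden offcut, 50 x 70 x 44 mm, origin at the centre of its underside; bystander beside the jig.
- tape: Loose tape measure, 71 x 87 x 36 mm, origin at the centre of its underside; bystander beside the jig.
- bits: Loose small green box for bits, 51 x 76 x 50 mm, origin at the centre of its underside; bystander behind the jig.

How it is judged (in metres and radians):
On the way, in this order (a step that is already met when the one before it is completed fails the run):
1. the lock knob is turned anticlockwise to its end stop (value of joint lock_knob above 1.45 rad), for 0.2 s.
2. the slide is pulled out to the index (x of pointer_tip in the frame of index_tip between -0.005 and 0.005 m and contact force between the fingers and slide above 2 N), for 0.2 s.
At the end, for the whole second after the job is handed in: The gripper still holds the slide (contact force over 2 N), at rest (under 10 mm/s), with the pointer within 5 mm of the index tip along the slide's travel, and the lock knob still at its anticlockwise end stop (angle over 1.4 rad) (all of step 2 and linear speed of slide below 0.01 m/s and value of joint lock_knob above 1.4 rad); the arm keeps its last pose, push and grip.
It fails at once if a thing lying round the jig (offcut, tape measure, bit box) is shifted by more than 20 mm (distance of any of offcut, tape, bits from where it was at the start of the episode above 0.02 m).
It also fails if it takes over 51 s, if anything falls off the work surface, if the arm or the gripper's body presses on something with over 40 N, if the wrist force passes 120 N, or if a joint passes its speed limit or range.

## Working session

There is one attempt and no reset: what is moved stays moved. The work goes in short steps, Python scripts to look and compute and a tool call to move; the robot and the scene stay as the last step left them, time stands still between calls to the robot, and variables do not carry over. Pictures are saved under pics/ and viewed, and the job is handed in when it is done.

Besides the shell and the picture viewer there is one more tool, called after "Request:" as name(argument=value, ...) on one line, values as JSON. carry_out: Moves the arm, as the interface text tells. Its arguments: {"type":"object","properties":{"deltas":{"type":"array","items":{"type":"array"}},"force":{"type":"number"}},"required":["deltas"]}

```bash
ls; mkdir -p pics; cat > h.py <<'E'
import numpy as np, cv2
from workcell import bot, vision
def cam(n):
    i=vision.camera_info(n); f=200/np.tan(np.radians(i['fovy'])/2)
    R=cv2.Rodrigues(np.array(i['rvec'],float))[0]; t=np.array(i['tvec'],float).ravel()
    return f,i['cx'],i['cy'],R,t
def onplane(n,u,v,z):
    f,cx,cy,R,t=cam(n); d=R.T@np.array([(u-cx)/f,(v-cy)/f,1.]); c=-R.T@t
    return c+d*(z-c[2])/d[2]
def proj(n,p):
    f,cx,cy,R,t=cam(n); q=R@np.array(p,float)+t; return np.array([f*q[0]/q[2]+cx,f*q[1]/q[2]+cy])
def cloud(n,depth):
    f,cx,cy,R,t=cam(n); v,u=np.mgrid[0:400,0:640]
    P=np.stack([(u-cx)/f*depth,(v-cy)/f*depth,depth],-1)
    return (P-t)@R
E
python3 - <<'E'
from h import *
for n in("top","side"):
    p,d=vision.read_camera(n); cv2.imwrite(f'pics/{n}0.png',p); np.save(f'{n}0.npy',d)
    i=vision.camera_info(n);print(n,i, -cam(n)[3].T@cam(n)[4])
print(bot.get_state())
E
```

```text
pics
top {'fovy': 56.286188437603016, 'cx': 317.8717697377927, 'cy': 201.92613678081568, 'rvec': array([ 2.20743514e+00, -2.15875979e+00,  1.60478339e-03]), 'tvec': array([ 89.34822871, 531.32152775, 890.52494622])} [494.44236451  66.97330809 913.43400191]
side {'fovy': 43.99369808406907, 'cx': 318.67048812182105, 'cy': 191.6701469859094, 'rvec': array([ 2.53805271, -0.25603811,  0.08483266]), 'tvec': array([-503.62500511,  183.56817845,  792.89699073])} [ 431.27340238 -385.41103827  762.55009265]
{'clock': 0.1, 'joint_positions': array([-1.18103330e+00,  8.73853133e-02,  1.75226770e-01,  1.65981160e+00,
        2.60570069e-05,  1.57080850e+00]), 'joint_vel': array([ 0.00011581,  0.00075934,  0.00315644, -0.00079948,  0.00040053,
       -0.00082594]), 'effort': array([ 3.42838612e-03, -5.21560585e+01,  4.65654659e+01,  1.60501833e-02,
        1.06428799e-04,  2.83041584e-05]), 'position': array([ 208.98432442, -508.74491143,  404.07159174]), 'orientation': array([-3.14041884e+00, -2.60427015e-05,  3.89750824e-01]), 'ft_force': array([-0.69526323, -0.1152861 , -0.49294035]), 'moment': array([-0.12145764, -0.00653784,  0.03314809]), 'gripper_width': 85.25523692206441}
```

View pics/top0.png

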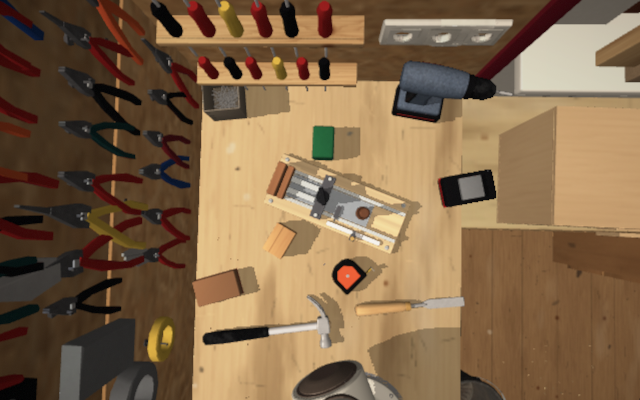

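View pics/side0.png

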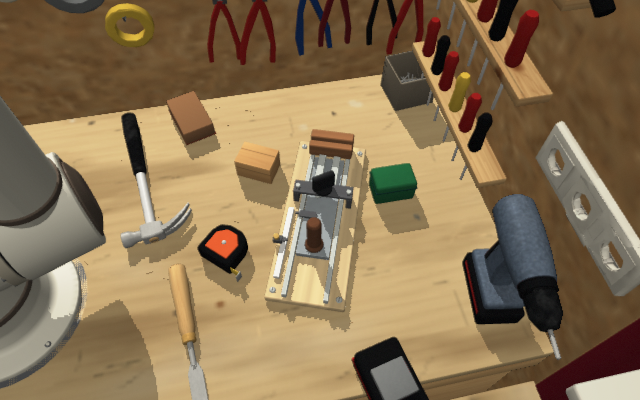

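The top view shows the jig from (268,180) to (408,225). The knob is near (322,197), the post near (362,212) and the rider near (366,236). The offcut (281,240), tape (348,276) and green box (323,142) lie round it. Next I'll zoom in and measure.

```bash
python3 - <<'E'
from h import *
p=cv2.imread('pics/top0.png'); cv2.imwrite('pics/topz.png',cv2.resize(p[140:260,255:415],None,fx=5,fy=5,interpolation=cv2.INTER_CUBIC))
p=cv2.imread('pics/side0.png'); cv2.imwrite('pics/sidez.png',cv2.resize(p[120:320,225:425],None,fx=3,fy=3,interpolation=cv2.INTER_CUBIC))
for n in('top','side'):
    d=np.load(n+'0.npy'); C=cloud(n,d); z=C[...,2]
    roi=(d>0)&(C[...,0]>330)&(C[...,0]<720)&(C[...,1]>-130)&(C[...,1]<280)
    print(n,'bench z',np.median(z[roi&(abs(z)<6)]))
    m=(roi&(z>8)&(z<70)).astype(np.uint8)
    k,l,s,c=cv2.connectedComponentsWithStats(m)
    for j in range(1,k):
        if s[j,4]<150: continue
        q=C[l==j]; r=cv2.minAreaRect(q[:,:2].astype(np.float32)); print(s[j],r,q[:,2].max())
    # post top, wing
    for a,b in((92,110),(78,92)):
        mm=roi&(z>a)&(z<b); 
        if mm.sum(): q=C[mm]; print(a,mm.sum(),q.mean(0),np.argwhere(mm).mean(0)[::-1])
E
```

```text
top bench z 0.08018238559762246
[312 125  22  35 722] ((670.1181640625, 92.29127502441406), (50.47786331176758, 75.47088623046875), 88.52439880371094) 54.374483851776056
[ 264  153  146  100 7211] ((526.8359985351562, 58.21748352050781), (330.170166015625, 134.3199462890625), 69.30158233642578) 69.93202700110525
[262 222  35  37 695] ((437.3924865722656, 190.45822143554688), (50.09880065917969, 69.96626281738281), 60.79825210571289) 49.204435216560455
[331 258  43  30 761] ((367.15570068359375, 22.181652069091797), (66.95919036865234, 87.95265197753906), 43.98869323730469) 37.62863547813765
92 95 [505.96899268  -2.51094806  99.77725556] [363.92631579 212.07368421]
78 102 [539.18327814  85.74632225  87.30405515] [323.68627451 196.23529412]
side bench z -1.2590734268650678
[  264   129   102   182 12058] ((524.8668823242188, 58.71900177001953), (330.5391540527344, 134.976318359375), 69.49772644042969) 69.92837102352091
[ 234  141   46   41 1297] ((435.5714111328125, 190.40618896484375), (53.82448196411133, 70.88470458984375), 60.92499923706055) 46.330157079599736
[ 369  163   48   40 1495] ((668.5357666015625, 92.0808334350586), (52.11891174316406, 75.42919158935547), 89.6725845336914) 52.1068971785028
[ 206  224   42   57 1469] ((365.4396667480469, 21.015052795410156), (65.54549407958984, 90.51101684570312), 41.413211822509766) 35.85287742700434
92 165 [504.53450604  -4.52614789  98.03049444] [313.49090909 223.67878788]
78 248 [529.2489779   61.55317452  85.04558987] [320.22177419 191.92741935]
```

View pics/topz.png

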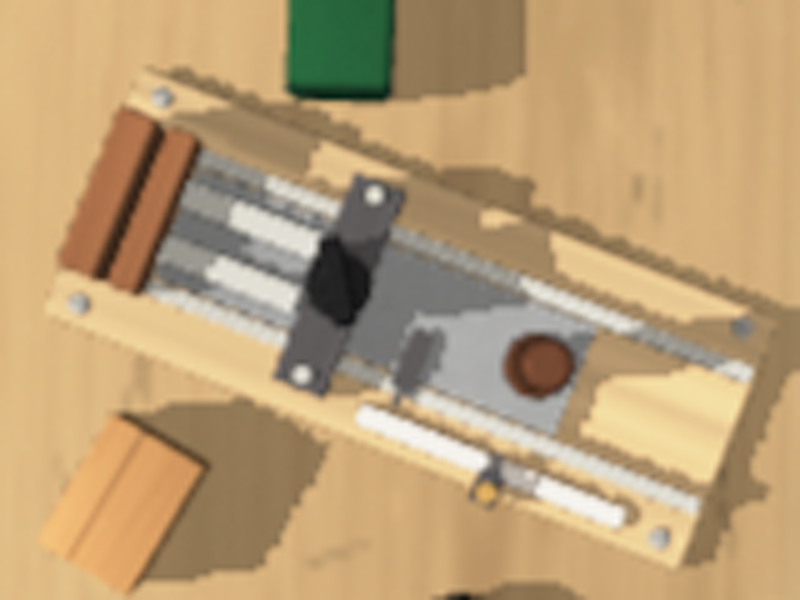

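View pics/sidez.png

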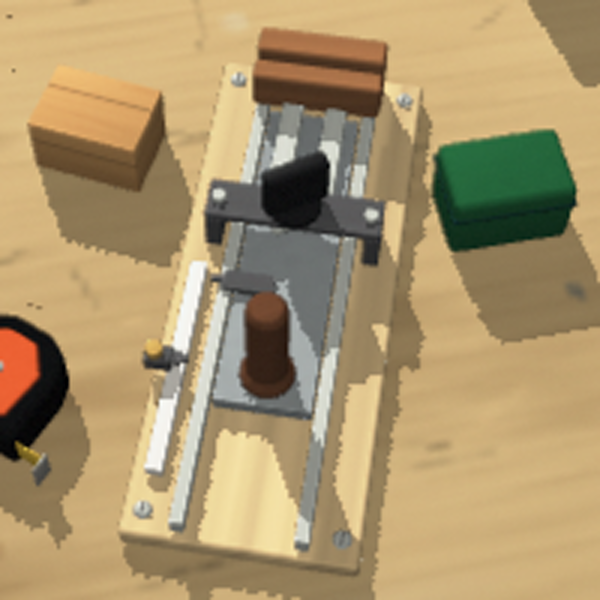

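```bash
python3 - <<'E'
from h import *
d=np.load('top0.npy');C=cloud('top',d)
T=lambda x,y,z:onplane('top',255+x/5-.4,140+y/5-.4,z)
S=lambda x,y,z:onplane('side',225+x/3-.33,120+y/3-.33,z)
a,b=T(374,195,50),T(302,373,50);print('bridge screws',a,b,np.linalg.norm(a-b),(a+b)/2, 'yaw',np.arctan2(*(b-a)[[1,0]])-np.pi/2)
a2,b2=S(371,214,50),S(219,194,50);print('side',(a2+b2)/2,np.linalg.norm(a2-b2),np.arctan2(*(b2-a2)[[1,0]])-np.pi/2)
cs=[T(*c,16) for c in((162,97),(80,303),(660,537),(742,326))];print('base screws',np.round(cs,1));
e=(cs[0]+cs[1]-cs[2]-cs[3])/2;print(np.linalg.norm(e),'yaw',np.arctan2(e[1],e[0]),'ctr',sum(cs)/4)
yaw=np.arctan2(e[1],e[0]);R=np.array([[np.cos(yaw),-np.sin(yaw)],[np.sin(yaw),np.cos(yaw)]])
# cloud-based post top, moments
z=C[...,2]
q=C[(z>92)&(z<104)&(abs(C[...,0]-506)<25)&(abs(C[...,1])<30)];print('post',q.mean(0))
O=q.mean(0)[:2]+100*R[:,0];print('origin from post',O)
O2=((a+b)/2)[:2]
for nm,P in(('ptr top',T(399,397,30)),('idx top',T(503,463,30)),('idxscrew',T(486,490,39)),('ptr side',S(213,278,30)),('idx side',S(187,356,30)),('screw side',S(155,348,39)),('post top side',S(266,300,97))):
    print(nm,np.round(P,1),np.round(R.T@(P[:2]-O2),1))
q=C[(z>80)&(z<90)&(np.hypot(C[...,0]-O2[0],C[...,1]-O2[1])<35)]
r=cv2.minAreaRect(q[:,:2].astype(np.float32));print('wing',r,q.mean(0), len(q))
w,v=np.linalg.eigh(np.cov(q[:,:2].T));print(w,v[:,1],np.arctan2(v[1,1],v[0,1]))
E
```

```text
bridge screws [582.35782907  74.26961926  50.        ] [499.22177563 105.71816705  50.        ] 88.88540115808424 [540.78980235  89.99389316  50.        ] yaw 1.20915481340458
side [540.10191614  90.96128501  50.        ] 89.42349873371154 1.213152770320037
base screws [[ 631.5  178.2   16. ]
 [ 530.8  215.4   16. ]
 [ 425.4  -64.8   16. ]
 [ 526.6 -102.1   16. ]]
299.317978692779 yaw 1.2119568423130431 ctr [528.54945354  56.66723101  16.        ]
post [506.03619074  -2.48970696  99.7244476 ]
origin from post [541.1549781   91.14079434]
ptr top [489.1  60.6  30. ] [-45.7  38.1]
idx top [459.2  11.1  30. ] [-102.5   48.7]
idxscrew [446.9  19.3  39. ] [-99.2  63.1]
ptr side [486.2  62.9  30. ] [-44.6  41.6]
idx side [462.9  15.4  30. ] [-97.2  46.7]
screw side [446.  19.  39.] [-99.8  63.8]
post top side [505.8   3.2  97. ] [-93.6   2.3]
wing ((541.3073120117188, 90.59374237060547), (39.2041015625, 11.730796813964844), 12.313141822814941) [541.10804833  90.65277469  87.44247947] 95
[ 11.91434497 128.04693235] [-0.9760429  -0.21757818] -2.9222601372295607
```

```bash
cat >> h.py <<'E'
def tell(x,y,zg,yaw=None):
    s=bot.get_state(); r=s['orientation']
    from scipy.spatial.transform import Rotation as Ro
    R=Ro.from_euler('xyz',r).as_matrix(); dv=R.T@(np.array([x,y,zg+155])-s['position'])
    print('pos',np.round(s['position'],1),'rpy',np.round(r,3),'q',np.round(s['joint_positions'],2),'w',round(s['gripper_width'],1),'F',np.round(s['ft_force'],1),'t',round(s['clock'],2))
    print('shift units total',np.round(dv/150,3))
    if yaw is not None: print('turn units (tool z)',round(-(yaw-r[2])/np.pi,4))
E
python3 - <<'E'
from h import *
tell(541,90.7,200,.219)
d=np.load('top0.npy');C=cloud('top',d)
for u,v in((560,150),(520,200),(470,190),(440,80),(500,130)):print(u,v,np.round(C[v,u]))
E
```

```text
pos [ 209.  -508.7  404.1] rpy [-3.14 -0.    0.39] q [-1.18  0.09  0.18  1.66  0.    1.57] w 85.3 F [-0.7 -0.1 -0.5] t 0.1
shift units total [ 3.566 -2.855  0.331]
turn units (tool z) 0.0544
560 150 [ 638. -386.  153.]
520 200 [ 544. -374.   20.]
470 190 [ 562. -243.   61.]
440 80 [ 762. -136.  194.]
500 130 [ 740. -385. -111.]
```

Request:
carry_out(deltas=[[1,[0.05,-0.15,0],0.02],[1,[0.05,-0.15,0],0.02]], force=40)

```text
clock: 0.27
position: [207.3, -463.2, 401.4]
orientation: [-3.137, 0.001, 0.261]
ft_force: [-0.5, -0.1, -0.5]
gripper_width: 85.2
```

```bash
python3 -c "
from h import *
tell(541,90.7,200,.219)"
```

```text
pos [ 207.3 -463.2  401.4] rpy [-3.137e+00  1.000e-03  2.610e-01] q [-1.15 -0.01  0.07  1.65 -0.    1.73] w 85.2 F [-0.5 -0.1 -0.5] t 0.27
shift units total [ 3.101 -2.993  0.319]
turn units (tool z) 0.0132
```

Request:
carry_out(deltas=[[1,[0.2,-0.19,0],0.0132],[1,[0.2,-0.19,0],0],[1,[0.2,-0.19,0],0],[1,[0.2,-0.19,0],0],[1,[0.2,-0.19,0],0],[1,[0.2,-0.19,0],0],[1,[0.2,-0.19,0],0],[1,[0.2,-0.19,0],0],[1,[0.2,-0.19,0],0],[1,[0.2,-0.19,0],0],[1,[0.2,-0.19,0],0],[1,[0.2,-0.19,0],0]])

```text
clock: 1.27
position: [483.5, -46.1, 399.3]
orientation: [-3.135, 0.003, 0.201]
ft_force: [0.7, -0.8, 0.1]
gripper_width: 85.4
```

```bash
python3 -c "
from h import *
tell(541,90.7,200,.219)"
```

```text
pos [483.5 -46.1 399.3] rpy [-3.135e+00  3.000e-03  2.010e-01] q [-0.1  -0.07  0.01  1.65  0.01  2.84] w 85.4 F [ 0.7 -0.8  0.1] t 1.27
shift units total [ 0.559 -0.815  0.299]
turn units (tool z) -0.0057
```

Request:
carry_out(deltas=[[1,[0,0,0],-0.039],[1,[0,0,0],-0.039],[1,[0,0,0],-0.039],[1,[0,0,0],-0.039],[1,[0,0,0],-0.039],[1,[0,0,0],-0.039],[1,[0,0,0],-0.039],[1,[0,0,0],-0.039],[1,[0,0,0],-0.039],[1,[0,0,0],-0.039],[1,[0,0,0],-0.039],[1,[0,0,0],-0.039],[1,[0,0,0],-0.039],[1,[0,0,0],-0.039],[1,[0,0,0],-0.039],[1,[0,0,0],-0.039],[1,[0,0,0],-0.039],[1,[0,0,0],-0.039],[1,[0,0,0],-0.039],[1,[0,0,0],-0.039]])

```text
clock: 2.93
position: [487.4, -36.4, 389.8]
orientation: [-3.141, -0.022, 2.7]
ft_force: [-0.8, 0.7, 0.3]
gripper_width: 85.2
```

Request:
carry_out(deltas=[[1,[0,0,0],-0.039],[1,[0,0,0],-0.039],[1,[0,0,0],-0.039],[1,[0,0,0],-0.039],[1,[0,0,0],-0.039]])

```text
clock: 3.35
position: [487.2, -36.4, 387.9]
orientation: [3.128, -0.022, -2.958]
ft_force: [0.2, -0.0, -0.7]
gripper_width: 85.6
```

```bash
python3 -c "
from h import *
tell(541,90.7,130,.219-np.pi)"
```

```text
pos [487.2 -36.4 387.9] rpy [ 3.128 -0.022 -2.958] q [-0.08 -0.05  0.    1.65  0.01 -0.26] w 85.6 F [ 0.2 -0.  -0.7] t 3.35
shift units total [-0.522  0.759  0.685]
turn units (tool z) -0.0112
```

```bash
python3 - <<'E'
s=open('h.py').read()
s=s.replace("np.array([x,y,zg+155])-s['position'])","np.array([x,y,zg])-s['position']-155*R[:,2]); print('grasp',np.round(s['position']+155*R[:,2],1))")
open('h.py','w').write(s)
E
python3 -c "
from h import *
tell(541,90.7,130,.219-np.pi)"
```

```text
grasp [483.5 -35.  232.9]
pos [487.2 -36.4 387.9] rpy [ 3.128 -0.022 -2.958] q [-0.08 -0.05  0.    1.65  0.01 -0.26] w 85.6 F [ 0.2 -0.  -0.7] t 3.35
shift units total [-0.545  0.745  0.684]
turn units (tool z) -0.0112
```

Request:
carry_out(deltas=[[1,[-0.09,0.124,0.08],-0.0112],[1,[-0.09,0.124,0.08],0],[1,[-0.09,0.124,0.08],0],[1,[-0.09,0.124,0.08],0],[1,[-0.09,0.124,0.08],0],[1,[-0.09,0.124,0.08],0],[1,[0,0,0],0]])

```text
clock: 3.93
position: [541.7, 95.0, 311.2]
orientation: [3.128, -0.023, -2.915]
ft_force: [0.0, 1.5, -0.8]
gripper_width: 85.3
```

```bash
python3 -c "
from h import *
tell(541,90.7,77,.219-np.pi)"
```

```text
grasp [537.8  96.3 156.3]
pos [541.7  95.  311.2] rpy [ 3.128 -0.023 -2.915] q [ 0.17  0.09 -0.01  1.5   0.01 -0.06] w 85.3 F [ 0.   1.5 -0.8] t 3.93
shift units total [-0.025 -0.048  0.527]
turn units (tool z) 0.0023
```

Request:
carry_out(deltas=[[1,[-0.012,-0.024,0.1],0.0023],[1,[-0.012,-0.024,0.1],0],[1,[0,0,0.1],0],[1,[0,0,0.1],0],[1,[0,0,0.05],0],[1,[0,0,0],0]])

```text
clock: 4.43
position: [544.6, 90.0, 239.2]
orientation: [3.128, -0.027, -2.919]
ft_force: [0.4, -0.9, 0.3]
gripper_width: 85.4
```

```bash
python3 -c "
from h import *
tell(541,90.7,77,.219-np.pi)
for n in('top','side'):
    p,d=vision.read_camera(n); cv2.imwrite('pics/%s1.png'%n,p)
"
```

```text
grasp [540.1  91.   84.3]
pos [544.6  90.  239.2] rpy [ 3.128 -0.027 -2.919] q [ 0.16  0.11 -0.12  1.37  0.01 -0.06] w 85.4 F [ 0.4 -0.9  0.3] t 4.43
shift units total [-0.006 -0.004  0.048]
turn units (tool z) 0.001
```

View pics/side1.png

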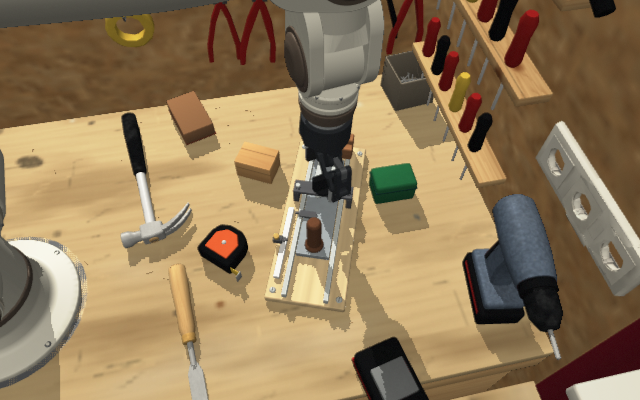

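The side view shows the fingers straddling the knob near (325,182), with the post clear at (314,235). I'll go down a little more and close.

Request:
carry_out(deltas=[[1,[-0.005,-0.003,0.04],0],[-1,[0,0,0],0],[-1,[0,0,0],0],[-1,[0,0,0],0],[-1,[0,0,0],0],[-1,[0,0,0],0],[-1,[0,0,0],0],[-1,[0,0,0],0],[-1,[0,0,0],0],[-1,[0,0,0],0]], force=40)

```text
clock: 5.37
position: [546.8, 90.0, 239.0]
orientation: [3.129, -0.018, -2.919]
ft_force: [-0.6, 1.2, -0.3]
gripper_width: 11.3
```

```bash
python3 -c "
from h import *
tell(541,90.7,77,1.212-np.pi)
"
```

```text
grasp [543.6  91.4  84. ]
pos [546.8  90.  239. ] rpy [ 3.129 -0.018 -2.919] q [ 0.16  0.11 -0.12  1.36  0.01 -0.06] w 11.3 F [-0.6  1.2 -0.3] t 5.37
shift units total [ 0.017 -0.001  0.047]
turn units (tool z) -0.3151
```

Request:
carry_out(deltas=[[-1,[0.01,0,0],-0.03],[-1,[0.007,0,0],-0.03],[-1,[0,0,0],-0.03],[-1,[0,0,0],-0.03]])

```text
clock: 5.7
position: [545.8, 90.2, 239.0]
orientation: [3.124, -0.007, -2.53]
ft_force: [-2.1, 1.9, 1.2]
gripper_width: 11.2
```

```bash
python3 -c "
from h import *
tell(541,90.7,80,1.212-np.pi)
"
```

```text
grasp [543.3  91.8  84. ]
pos [545.8  90.2 239. ] rpy [ 3.124 -0.007 -2.53 ] q [ 0.16  0.1  -0.13  1.36  0.01 -0.45] w 11.2 F [-2.1  1.9  1.2] t 5.7
shift units total [0.017 0.003 0.027]
turn units (tool z) -0.191
```

Forces are small, so I'll continue turning.

Request:
carry_out(deltas=[[-1,[0.005,0,0],-0.03],[-1,[0.005,0,0],-0.03],[-1,[0,0,0],-0.03],[-1,[0,0,0],-0.03],[-1,[0,0,0],-0.03],[-1,[0,0,0],-0.03]])

```text
clock: 6.2
position: [544.9, 90.6, 239.0]
orientation: [3.124, 0.006, -1.933]
ft_force: [-1.3, 1.5, -0.3]
gripper_width: 11.7
```

```bash
python3 -c "
from h import *
tell(541,90.7,80,1.212-np.pi);print(bot.get_state()['moment'])
"
```

```text
grasp [542.7  92.4  84. ]
pos [544.9  90.6 239. ] rpy [ 3.124  0.006 -1.933] q [ 0.16  0.1  -0.13  1.35  0.01 -1.05] w 11.7 F [-1.3  1.5 -0.3] t 6.2
shift units total [0.015 0.006 0.027]
turn units (tool z) -0.0011
[-0.06892907  0.05206529 -0.08155091]
```

Request:
carry_out(deltas=[[-1,[0,0,0],-0.012],[-1,[0,0,0],-0.012],[-1,[0,0,0],-0.01],[-1,[0,0,0],0]])

```text
clock: 6.53
position: [544.8, 90.4, 239.1]
orientation: [3.124, 0.008, -1.822]
ft_force: [0.1, 3.0, -0.1]
gripper_width: 10.9
```

```bash
python3 -c "
from h import *
tell(541,90.7,80,1.212-np.pi);print(bot.get_state()['moment'])
"
```

```text
grasp [542.5  92.3  84.2]
pos [544.8  90.4 239.1] rpy [ 3.124  0.008 -1.822] q [ 0.16  0.1  -0.13  1.35  0.01 -1.16] w 10.9 F [ 0.1  3.  -0.1] t 6.53
shift units total [0.013 0.007 0.028]
turn units (tool z) 0.0343
[ 0.22013386  0.03158174 -2.05809388]
```

Request:
carry_out(deltas=[[0.6,[0,0,0],0],[0.6,[0,0,0],0],[0.6,[0,0,0],0],[0.6,[0,0,0],0],[0.6,[0,0,0],0],[0.6,[0,0,-0.1],0],[0.6,[0,0,-0.1],0],[0.6,[0,0,-0.1],0],[0.6,[0,0,-0.1],0],[0.6,[0,0,0],0]])

```text
clock: 7.37
position: [545.4, 89.5, 300.2]
orientation: [3.122, 0.006, -1.823]
ft_force: [0.1, -0.4, 0.6]
gripper_width: 68.5
```

```bash
python3 -c "
from h import *
tell(506,-2.8,135,1.212-np.pi);print(bot.get_state()['moment'])
for n in('top','side'):
    p,d=vision.read_camera(n); cv2.imwrite('pics/%s2.png'%n,cv2.resize(p[100:320,200:440],None,fx=2.5,fy=2.5,interpolation=cv2.INTER_CUBIC))
"
```

```text
grasp [542.8  91.2 145.2]
pos [545.4  89.5 300.2] rpy [ 3.122  0.006 -1.823] q [ 0.16  0.09 -0.02  1.47  0.01 -1.16] w 68.5 F [ 0.1 -0.4  0.6] t 7.37
shift units total [0.669 0.08  0.066]
turn units (tool z) 0.0341
[-0.02250108 -0.06021587 -0.02534343]
```

View pics/side2.png

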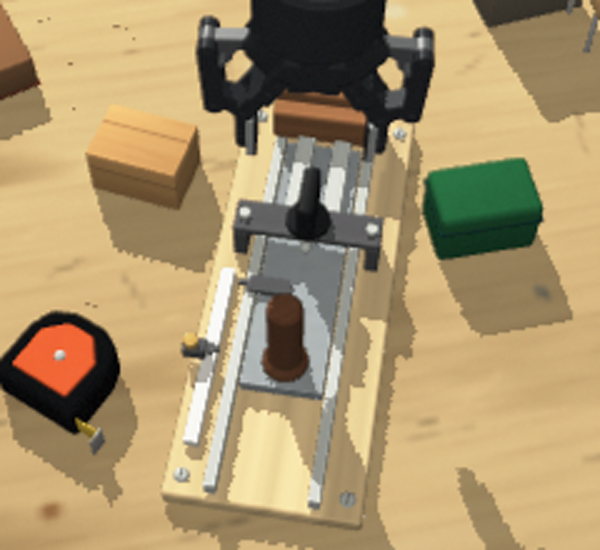

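The side crop shows the wing in line with the slide at (312,200), so the knob is free. The pointer tip is near (240,283) and the index tip near (217,348). Now I'll move to the post.

Request:
carry_out(deltas=[[0.6,[0.11,0.013,0],0.0113],[0.6,[0.11,0.013,0],0.0113],[0.6,[0.11,0.013,0],0.0113],[0.6,[0.11,0.013,0],0],[0.6,[0.11,0.013,0],0],[0.6,[0.11,0.013,0],0],[0.6,[0,0,0],0]])

```text
clock: 8.05
position: [498.0, -5.5, 289.1]
orientation: [3.11, -0.002, -1.938]
ft_force: [-0.1, 0.4, -0.7]
gripper_width: 68.3
```

```bash
python3 -c "
from h import *
tell(506,-2.8,76,1.212-np.pi)
"
```

```text
grasp [493.4  -4.  134.2]
pos [498.   -5.5 289.1] rpy [ 3.110e+00 -2.000e-03 -1.938e+00] q [-0.01 -0.03 -0.17  1.46  0.01 -1.22] w 68.3 F [-0.1  0.4 -0.7] t 8.05
shift units total [-0.038 -0.088  0.385]
turn units (tool z) -0.0025
```

Request:
carry_out(deltas=[[0.6,[-0.02,-0.045,0],0],[0.6,[-0.018,-0.043,0],0],[0.6,[0,0,0.08],0],[0.6,[0,0,0.08],0],[0.6,[0,0,0.08],0],[0.6,[0,0,0.07],0],[0.6,[0,0,0.03],0]])

```text
clock: 8.63
position: [512.6, -3.5, 229.9]
orientation: [3.108, -0.002, -1.939]
ft_force: [0.4, 0.3, -0.4]
gripper_width: 68.5
```

```bash
python3 -c "
from h import *
tell(506,-2.8,76,1.212-np.pi)
"
```

```text
grasp [507.6  -1.9  75. ]
pos [512.6  -3.5 229.9] rpy [ 3.108e+00 -2.000e-03 -1.939e+00] q [-0.01  0.02 -0.23  1.35  0.01 -1.21] w 68.5 F [ 0.4  0.3 -0.4] t 8.63
shift units total [ 0.009  0.008 -0.007]
turn units (tool z) -0.0031
```

Request:
carry_out(deltas=[[-1,[0.009,0.008,-0.01],0],[-1,[0,0,0],0],[-1,[0,0,0],0],[-1,[0,0,0],0],[-1,[0,0,0],0],[-1,[0,0,0],0],[-1,[0,0,0],0],[-1,[0,0,0],0]], force=80)

```text
clock: 9.3
position: [511.3, -4.0, 229.5]
orientation: [3.109, -0.004, -1.938]
ft_force: [-1.1, 0.3, -6.1]
gripper_width: 22.1
```

```bash
python3 -c "
from h import *
tell(541-154*np.cos(1.212),90.7-154*np.sin(1.212),75,1.212-np.pi)
for n in('top','side'):
    p,d=vision.read_camera(n); cv2.imwrite('pics/%s3.png'%n,p); cv2.imwrite('pics/%s3z.png'%n,cv2.resize(p[140:320,230:430],None,fx=3,fy=3,interpolation=cv2.INTER_CUBIC))
"
```

```text
grasp [506.4  -2.7  74.6]
pos [511.3  -4.  229.5] rpy [ 3.109 -0.004 -1.938] q [-0.01  0.02 -0.23  1.35  0.01 -1.21] w 22.1 F [-1.1  0.3 -6.1] t 9.3
shift units total [ 0.362 -0.    -0.002]
turn units (tool z) -0.0027
```

View pics/side3z.png

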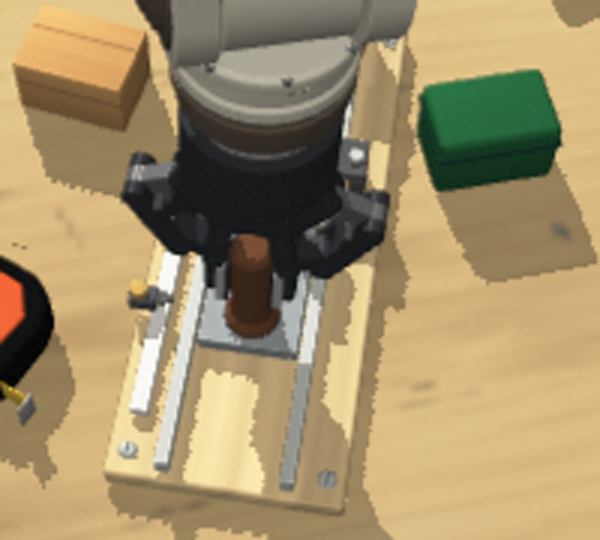

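View pics/top3z.png

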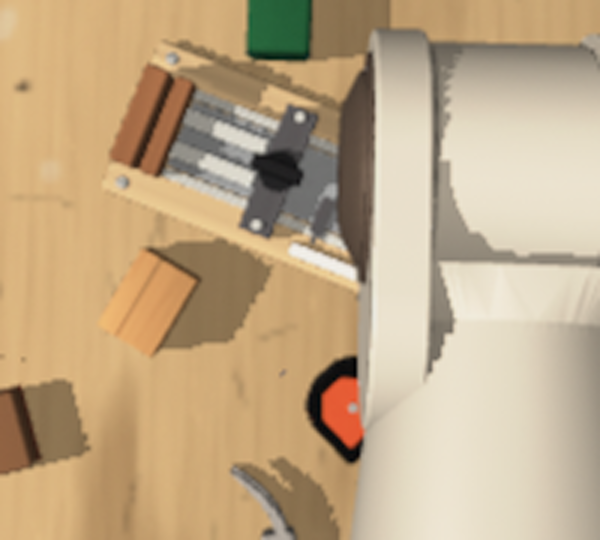

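Request:
carry_out(deltas=[[-1,[0.03,0,0],0],[-1,[0.03,0,0],0],[-1,[0.03,0,0],0],[-1,[0.03,0,0],0],[-1,[0.03,0,0],0]])

```text
clock: 9.82
position: [503.6, -24.3, 229.5]
orientation: [3.109, 0.003, -1.935]
ft_force: [1.4, 7.1, -7.8]
gripper_width: 22.4
```

```bash
python3 -c "
from h import *
tell(541-154*np.cos(1.212),90.7-154*np.sin(1.212),75,1.212-np.pi)
"
```

```text
grasp [499.1 -22.   74.5]
pos [503.6 -24.3 229.5] rpy [ 3.109e+00  3.000e-03 -1.935e+00] q [-0.05  0.   -0.25  1.35  0.01 -1.26] w 22.4 F [ 1.4  7.1 -7.8] t 9.82
shift units total [ 0.225  0.001 -0.004]
turn units (tool z) -0.0018
```

Request:
carry_out(deltas=[[-1,[0.03,0,0],0],[-1,[0.03,0,0],0],[-1,[0.03,0,0],0],[-1,[0.03,0,0],0],[-1,[0.03,0,0],0],[-1,[0.03,0,0],0],[-1,[0.03,0,0],0]])

```text
clock: 10.4
position: [492.6, -53.3, 229.4]
orientation: [3.11, 0.016, -1.934]
ft_force: [2.8, 9.2, -7.0]
gripper_width: 22.3
```

```bash
python3 -c "
from h import *
tell(541-154*np.cos(1.212),90.7-154*np.sin(1.212),75,1.212-np.pi)
for n in('top','side'):
    p,d=vision.read_camera(n); cv2.imwrite('pics/%s4.png'%n,p); np.save(n+'4.npy',d);cv2.imwrite('pics/%s4z.png'%n,cv2.resize(p[140:320,230:430],None,fx=3,fy=3,interpolation=cv2.INTER_CUBIC))
p=cv2.imread('pics/side4.png');cv2.imwrite('pics/side4zz.png',cv2.resize(p[200:270,250:340],None,fx=8,fy=8,interpolation=cv2.INTER_CUBIC))
"
```

```text
grasp [488.9 -49.2  74.5]
pos [492.6 -53.3 229.4] rpy [ 3.11   0.016 -1.934] q [-0.11 -0.02 -0.27  1.34  0.02 -1.32] w 22.3 F [ 2.8  9.2 -7. ] t 10.4
shift units total [ 0.031  0.002 -0.004]
turn units (tool z) -0.0014
```

View pics/side4zz.png

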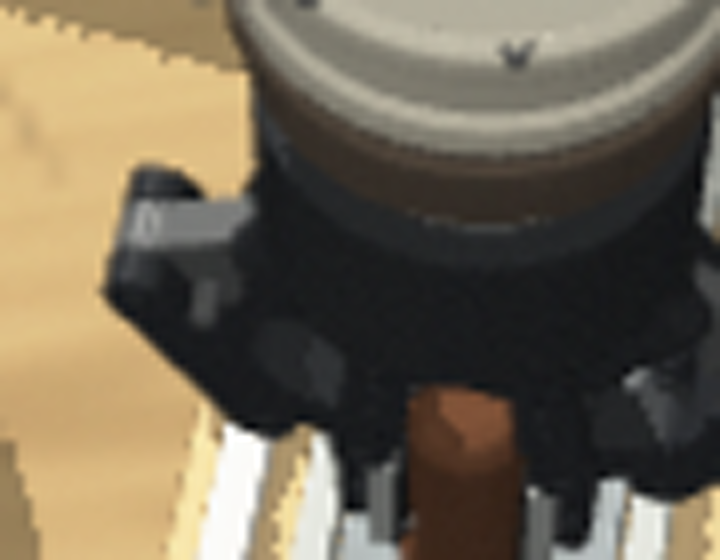

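View pics/top4z.png

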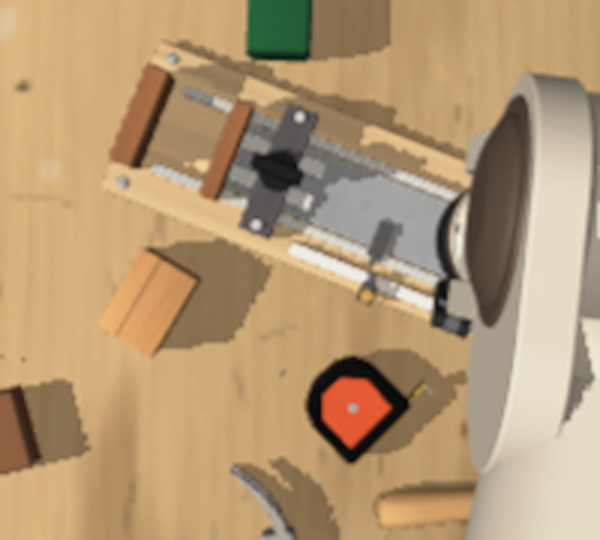

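The top crop shows the pointer (~(380,240)) almost in line with the rider finger (~(372,280)). I'll zoom in to measure the offset.

```bash
python3 - <<'E'
import cv2
p=cv2.imread('pics/top4.png');cv2.imwrite('pics/top4zz.png',cv2.resize(p[205:245,330:382],None,fx=14,fy=14,interpolation=cv2.INTER_CUBIC))
E
```

```text
(no output)
```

View pics/top4zz.png

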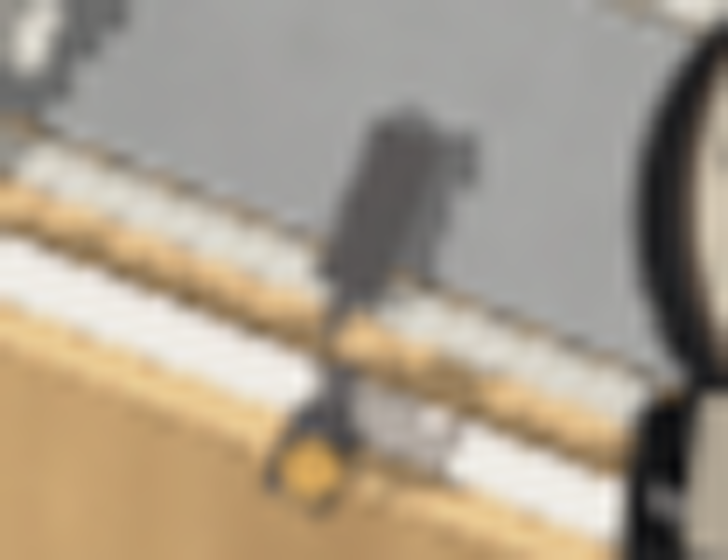

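```bash
python3 - <<'E'
from h import *
yaw=1.212;R=np.array([[np.cos(yaw),-np.sin(yaw)],[np.sin(yaw),np.cos(yaw)]]);O=np.array([541,90.5])
T=lambda x,y,z:R.T@(onplane('top',330+(x+.5)/14-.5,205+(y+.5)/14-.5,z)[:2]-O)
for nm,a in(('ptr body top end',(400,112,30)),('ptr body',(385,200,30)),('ptr shoulder L',(325,268,30)),('ptr shoulder R',(383,293,30)),('ptr neck',(348,300,30)),('finger tip',(333,345,30)),('finger base',(335,395,30)),('screw',(310,468,39)),('block L',(270,478,35)),('block R',(330,505,35))):print(nm,np.round(T(*a),1))
p=cv2.imread('pics/top4.png')
for x,y,z,c in((-94.5,42,30,(0,0,255)),(-94.5,20,30,(0,0,255)),(-99,45,30,(0,255,0)),(-99,62,39,(0,255,0))):
    q=proj('top',[*(O+R@[x,y]),z]);print((q-[330,205]+.5)*14)
# brass screw centroid by colour in top0, top4, side0
for n,f,z in(('top','top0',39),('top','top4',39),('side','side0',39)):
    h=cv2.cvtColor(cv2.imread(f'pics/{f}.png'),cv2.COLOR_BGR2HSV)
    u,v=proj(n,[*(O+R@[-99,62]),39]); m=np.zeros(h.shape[:2],bool); m[int(v)-6:int(v)+7,int(u)-6:int(u)+7]=1
    m&=(h[...,1]>130)&(h[...,0]>12)&(h[...,0]<30)&(h[...,2]>110); yx=np.argwhere(m)
    print(f,len(yx),yx.mean(0)[::-1],R.T@(onplane(n,*yx.mean(0)[::-1],z)[:2]-O))
# moving jaw by depth: travel
for f in('top0','top4'):
    C=cloud('top',np.load(f+'.npy')); J=(C[...,:2]-O)@R
    m=(C[...,2]>52)&(C[...,2]<64)&(J[...,0]>15)&(J[...,0]<130)&(abs(J[...,1])<42)
    hist,e=np.histogram(J[...,0][m],bins=np.arange(15,132,3));print(f,[(int(a),int(b)) for a,b in zip(e,hist) if b])
    mm=m&(J[...,0]<(104 if f=='top0' else 90));print('jaw mean',J[...,0][mm].mean(),J[...,0][mm].min(),J[...,0][mm].max())
E
```

```text
ptr body top end [-92.4   3.2]
ptr body [-95.5  17.9]
ptr shoulder L [-90.4  32.2]
ptr shoulder R [-100.9   32.5]
ptr neck [-95.9  35.8]
finger tip [-96.4  43.7]
finger base [-99.8  51.4]
screw [-99.8  64. ]
block L [-94.5  68.2]
block R [-105.4   68.6]
[326.96558672 331.64869409]
[375.42815877 209.98943268]
[345.32602066 358.28731993]
[310.69394833 455.35125763]
top0 10 [351.8 238. ] [-100.06621482   64.00734274]
top4 10 [351.8 238. ] [-100.06621482   64.00734274]
side0 24 [275.79166667 235.75      ] [-100.62629088   64.67203809]
top0 [(84, 35), (87, 44), (90, 47), (93, 43), (96, 44), (99, 13), (102, 2), (105, 54), (108, 44), (111, 45), (114, 45), (117, 44), (120, 41), (123, 29)]
jaw mean 92.37631668182327 85.03093232229259 100.45638681921926
top4 [(33, 4), (36, 50), (39, 44), (42, 45), (45, 47), (48, 38), (102, 1), (105, 54), (108, 45), (111, 46), (114, 46), (117, 43), (120, 46), (123, 26)]
jaw mean 42.9517298136833 35.64347964266962 50.60395105928666
```

Request:
carry_out(deltas=[[-1,[0.016,0,0],0],[-1,[0.016,0,0],0],[-1,[0,0,0],0],[-1,[0,0,0],0]])

```text
clock: 10.83
position: [491.0, -57.3, 229.5]
orientation: [3.11, 0.023, -1.935]
ft_force: [1.4, 9.1, -6.1]
gripper_width: 22.2
```

```bash
cat > m.py <<'E'
from h import *
import sys
k=sys.argv[1]
tell(541-154*np.cos(1.212),90.7-154*np.sin(1.212),75,1.212-np.pi)
yaw=1.212;R=np.array([[np.cos(yaw),-np.sin(yaw)],[np.sin(yaw),np.cos(yaw)]]);O=np.array([541,90.5])
p,d=vision.read_camera('top');cv2.imwrite(f'pics/top{k}.png',cv2.resize(p[205:245,330:382],None,fx=14,fy=14,interpolation=cv2.INTER_CUBIC))
C=cloud('top',d); J=(C[...,:2]-O)@R
m=(C[...,2]>52)&(C[...,2]<64)&(J[...,0]>15)&(J[...,0]<90)&(abs(J[...,1])<42)
print('travel',92.38-J[...,0][m].mean())
m=(C[...,2]>80)&(C[...,2]<92)&(np.hypot(J[...,0],J[...,1])<35)
w,v=np.linalg.eigh(np.cov(J[m].T));print('knob',np.arctan2(v[1,1],v[0,1]),m.sum(),J[m].mean(0))
E
python3 m.py 5
```

```text
grasp [487.8 -52.2  74.6]
pos [491.  -57.3 229.5] rpy [ 3.11   0.023 -1.935] q [-0.12 -0.03 -0.28  1.34  0.03 -1.33] w 22.2 F [ 1.4  9.1 -6.1] t 10.83
shift units total [ 0.01   0.002 -0.003]
turn units (tool z) -0.0016
travel 52.808498960694095
knob -3.1349625389040607 99 [-0.02864338 -0.11459808]
```

View pics/top5.png

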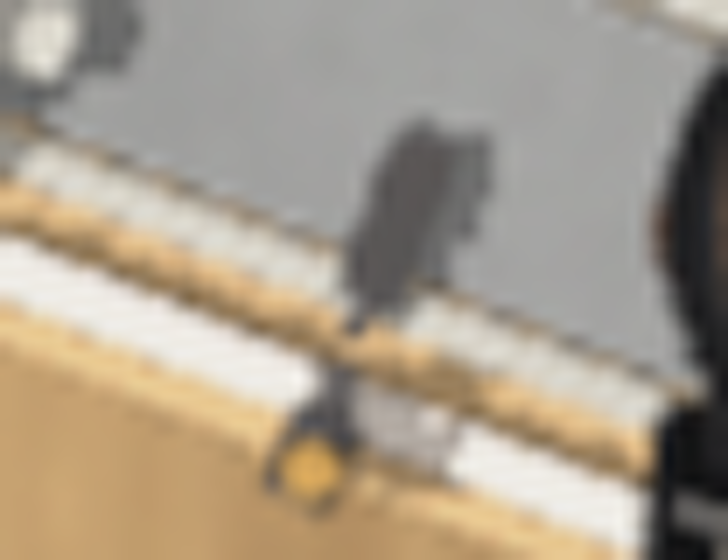

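Request:
carry_out(deltas=[[-1,[0.008,0,0],0],[-1,[0,0,0],0],[-1,[0,0,0],0],[-1,[0,0,0],0],[-1,[0,0,0],0],[-1,[0,0,0],0]])

```text
clock: 11.38
position: [491.2, -56.5, 229.4]
orientation: [3.111, 0.034, -1.932]
ft_force: [1.7, 8.8, -7.8]
gripper_width: 22.4
```

```bash
python3 m.py 6; python3 -c "
from h import *
print(np.abs(bot.get_state()['joint_vel']).max())
for n in('top','side'):
  p,d=vision.read_camera(n);C=cloud(n,d)
  cv2.imwrite('pics/%s7.png'%n,p)"
```

```text
grasp [488.6 -49.9  74.6]
pos [491.2 -56.5 229.4] rpy [ 3.111  0.034 -1.932] q [-0.12 -0.03 -0.28  1.34  0.04 -1.33] w 22.4 F [ 1.7  8.8 -7.8] t 11.38
shift units total [ 0.027  0.002 -0.004]
turn units (tool z) -0.0008
travel 50.364633647386825
knob -3.1354825489101126 99 [-0.02488511 -0.11372616]
0.0018930755175827515
```

View pics/top6.png

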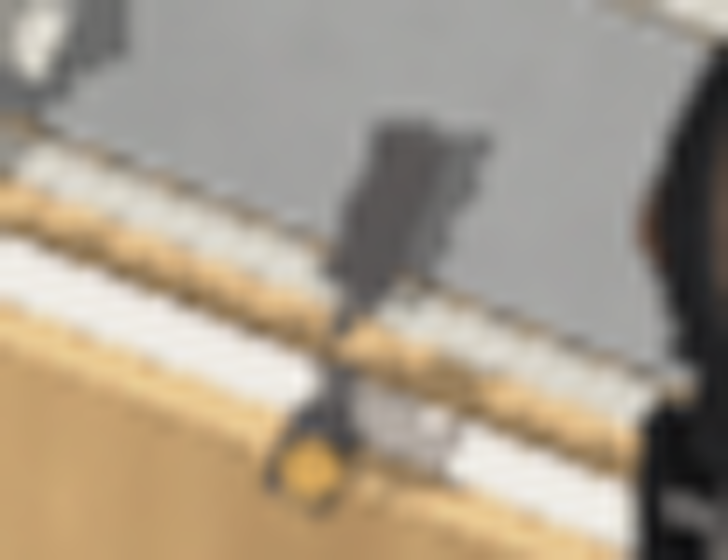

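View pics/side7.png

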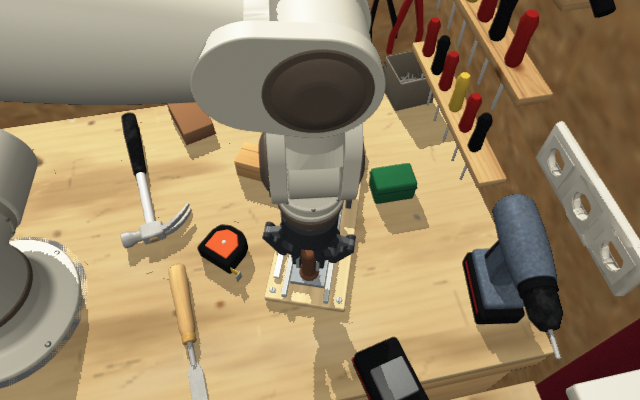

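The zero rows let the slide creep back about 0.5 mm each, because each one takes the measured pose as its new target. I'll pull again, adding a small holding shift to every row.

Request:
carry_out(deltas=[[-1,[0.016,0,0],0],[-1,[0.015,0,0],0],[-1,[0.004,0,0],0],[-1,[0.004,0,0],0],[-1,[0.004,0,0],0]])

```text
clock: 11.95
position: [489.4, -60.8, 229.4]
orientation: [3.112, 0.043, -1.929]
ft_force: [2.1, 8.1, -6.2]
gripper_width: 22.4
```

```bash
python3 m.py 8;python3 m.py 9
```

```text
grasp [487.5 -52.9  74.6]
pos [489.4 -60.8 229.4] rpy [ 3.112  0.043 -1.929] q [-0.13 -0.03 -0.28  1.34  0.05 -1.35] w 22.4 F [ 2.1  8.1 -6.2] t 11.95
shift units total [ 0.005  0.002 -0.003]
turn units (tool z) 0.0001
travel 53.73344131973682
knob -3.1356332164612772 99 [-0.02072839 -0.11887847]
grasp [487.5 -52.9  74.6]
pos [489.4 -60.8 229.4] rpy [ 3.112  0.044 -1.929] q [-0.13 -0.03 -0.28  1.34  0.05 -1.35] w 22.5 F [ 2.2  8.2 -7.5] t 12.0
shift units total [ 0.005  0.002 -0.003]
turn units (tool z) 0.0001
travel 53.84070366419312
knob -3.128778519059389 98 [-0.14827943 -0.04594516]
```

View pics/top9.png

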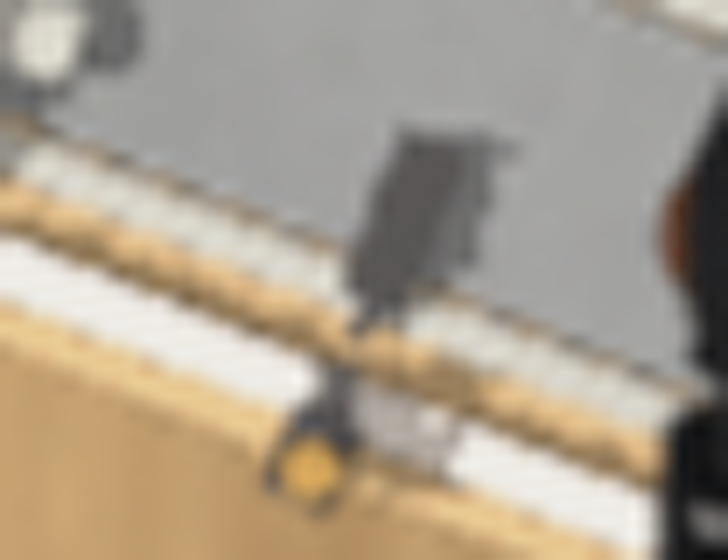

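Request:
carry_out(deltas=[[-1,[0.003,0,0],0],[-1,[0.003,0,0],0],[-1,[0.004,0,0],0],[-1,[0.004,0,0],0]])

```text
clock: 12.38
position: [489.1, -61.4, 229.3]
orientation: [3.113, 0.05, -1.926]
ft_force: [1.6, 8.3, -6.9]
gripper_width: 22.6
```

```bash
python3 m.py 10;python3 m.py 11; python3 - <<'E'
from h import *
p,d=vision.read_camera('top');C=cloud('top',d);C0=cloud('top',np.load('top0.npy'))
for nm,c in(('bits',(670,92)),('offcut',(437,190)),('tape',(367,22))):
    o=[]
    for X in(C0,C):
        m=(X[...,2]>25)&(X[...,2]<60)&(np.hypot(X[...,0]-c[0],X[...,1]-c[1])<60)&((X[...,0]<425)|(nm!='tape'))
        o.append(np.round(X[m].mean(0)[:2],1))
    print(nm,*o)
E
```

```text
grasp [487.6 -52.6  74.6]
pos [489.1 -61.4 229.3] rpy [ 3.113  0.05  -1.926] q [-0.14 -0.03 -0.29  1.34  0.06 -1.35] w 22.6 F [ 1.6  8.3 -6.9] t 12.38
shift units total [ 0.007  0.002 -0.003]
turn units (tool z) 0.001
travel 53.328830932243015
knob -3.1356117620780584 99 [-0.02705091 -0.11408178]
grasp [487.6 -52.6  74.6]
pos [489.1 -61.5 229.3] rpy [ 3.113  0.05  -1.926] q [-0.14 -0.03 -0.29  1.34  0.06 -1.35] w 22.6 F [ 2.4  9.5 -7.7] t 12.43
shift units total [ 0.007  0.002 -0.003]
turn units (tool z) 0.001
travel 53.39852917264237
knob -3.1365819740729695 98 [ 0.01464835 -0.07046665]
bits [668.1  92.2] [668.1  92.2]
offcut [437.7 189.8] [437.8 189.8]
tape [359.5  27.9] [359.5  27.7]
```

Travel is steady at 53.4 mm, the knob is at its stop and the bystanders haven't moved. Handing in.

```bash
python3 -c "
from h import *
print(bot.sign_off())"
```

```text
the job is handed in; nothing more can be done
None
```

I turned the lock knob anticlockwise to its end stop, then pulled the slide out by its post to the index. I handed the job in at about 12.5 s, still holding the post; no verdict was reported.

**Last checks**
- **Knob:** the wing measured within about 0.01 rad of in line with the slide. When I turned it against the stop, the wrist moment reached about 2 N m.
- **Slide:** travel was 53.4 mm, steady to 0.1 mm over the last two readings. The wrist felt about 9 N from the spring, as expected, and the fingers were closed on the post at 22.6 mm.
- **Bystanders:** the offcut, tape measure and bit box had moved 0.2 mm or less.

**Where the checks disagreed**
- **Index position:** my estimates of the index's distance from the pointer's home ran from about 52.6 to 55.2 mm, so the final pointer error should be under 2 mm. A last look at the enlarged top picture suggested the pointer was 1–2 mm past the index. Both are within the 5 mm tolerance.
- **Creep:** with no shift commanded, the slide crept back from 52.8 to 50.4 mm of travel. I pulled it out again and added a small holding shift to each row after that.
- **Tilt:** the tool leaned by about 0.05 rad by the end, which did not affect the hold.

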